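Pin the lapping fixture's index bar through its cover plate

TASK

Lock the lapping fixture: draw the steel locating pin out of its stand, set its tip down on the brass bar in the wide end of the slot in the fixture's cover plate, and slide it lightly along the slot until it drops into the hidden socket. Seat it fully home, collar down on the plate, and leave it standing there; never push the pin against the fixture with more than 40 N, and leave the valves and other bench parts where they are.

Things in the scene. Friction and masses are not known exactly. Their poses are not given: they have to be found in the camera images.
- pin_grip (a point): Steel locating pin, about 125 g: the middle of its round grip (18 mm across, 46 mm tall), on its axis, 60 mm above its tip; z runs up the pin. Upward from the tip: shank 10 mm across, 30 mm long; collar 24 mm across, 5 mm thick; grip; 81 mm in all. It starts upright in the stand, collar on the stand's top.
- pin_tip (a point): Centre of the flat lower end of the pin's shank (foot chamfered 2 mm); z up the pin. Resting on the bar in the slot, the tip is 12 mm below the cover plate's top (collar 18 mm above it); fully home, 30 mm below it (collar on the plate).
- stand_top (a point): Centre of the top of the pin's fixed wooden stand, a block 70 x 70 x 40 mm; the pin stands in a hole 12 mm across and 34 mm deep.
- fixture: Lapping fixture, fixed to the bench: a grey block 80 (x) by 200 (y) by 50 mm tall, with low feet along its long sides, topped by a steel cover plate 12 mm thick. Origin: centre of its underside on the bench; z up; y along the slot in the plate, from the wide end to the plain end; the slot's centre line is at x = 0.
- slot_entry (a point): Middle of the slot's wide end (a lead-in 28 mm wide and 21 mm long that tapers to the slot over its last 7 mm), on its centre line, at the height of the cover plate's top, 50 mm above the bench; axes as the fixture's, 35 mm from its origin towards -y.
- slot_end (a point): Plain far end of the slot, on its centre line, at the height of the cover plate's top, 80 mm from slot_entry towards +y; axes as the fixture's. The slot is 13 mm wide and goes through the plate.
- slot_floor (a point): Middle of the slot on its floor, 12 mm below the plate's top: a smooth brass bar, stiffly held. In it is the socket, 13.5 mm long along the slot and as wide as the slot, centred 21 to 73 mm past slot_entry, place not given. A sprung brass dust plug hides it, flush with the bar, and yields to under 1 N: with the pin over the socket the floor's resistance vanishes and the pin can sink 18 mm.
- valve_a_mid (a point): Bystander: nickel-plated piston valve standing upright, 18 mm across, 92 mm tall; this point is its middle.
- valve_b_mid (a point): Bystander: another such piston valve; this point is its middle.
- valve_c_mid (a point): Bystander: another such piston valve; this point is its middle.
- casing_mid (a point): Bystander: brass valve casing tube standing upright, 24 mm across, 100 mm tall; this point is its middle.
- cap_mid (a point): Bystander: chrome bottom cap, 23 mm across, 13 mm tall; this point is its middle.
- lap_mid (a point): Bystander: cast iron lap rod lying on the bench, 250 mm long over all, square 22 mm handle; this point is its middle.
Things that resemble listed ones, but are neither listed nor needed, are in the scene too. Of the things shaped like the part that bears stand_top, the dark wooden one is meant.

How it is judged:
On the way, in this order (a step that is already met when the one before it is completed fails the run):
1. the pin is out of its stand (z of pin_tip in the frame of stand_top above 0.005 m), for 0.1 s.
2. the pin's tip is set down on the bar in the wide end of the slot (x of pin_tip in the frame of fixture between -0.01 and 0.01 m and y of pin_tip in the frame of fixture between -0.046 and -0.022 m and z of pin_tip in the frame of fixture between 0.034 and 0.042 m and contact force between pin and fixture above 0.3 N), for 0.1 s.
3. the tip has slid along the slot, down on the bar, out of the wide end (x of pin_tip in the frame of fixture between -0.005 and 0.005 m and y of pin_tip in the frame of fixture between -0.021 and 0.044 m and z of pin_tip in the frame of fixture between 0.033 and 0.042 m), for 0.05 s.
At the end, for the whole second after the job is handed in: The pin stands in the socket, released and at rest: its tip under the slot (within 4 mm of the centre line) and 27.5 mm or more below the cover plate's top (collar within 2.5 mm of the plate), upright within 0.1 rad (x of pin_tip in the frame of fixture between -0.004 and 0.004 m and y of pin_tip in the frame of fixture between -0.02 and 0.046 m and z of pin_tip in the frame of fixture between 0.014 and 0.0225 m and angle between pin_grip's own z axis and vertical below 0.1 rad and linear speed of pin below 0.02 m/s); the robot touches nothing.
It fails at once if the pin is pushed against the fixture with more than 40 N (contact force between pin and fixture above 40 N).
It fails at once if a valve, the casing tube, the cap or the lap rod is moved by more than 15 mm (distance of any of valve_a_mid, valve_b_mid, valve_c_mid, casing_mid, cap_mid, lap_mid from where it was at the start of the episode above 0.015 m).
It also fails if it takes over 72 s, if anything falls off the work surface, if the arm or the gripper's body presses on something with over 40 N, if the wrist force passes 120 N, or if a joint passes its speed limit or range.

ROBOT

A 6-joint arm with a two-finger parallel gripper is mounted at the origin on the work surface. World frame = base frame: x ahead of the robot, y to its left, z up, the work surface at z = 0. Lengths are in m, angles in rad, forces in N, time in s.
With the tool pointing down it reaches from about 0.375 to 0.975 m from the base axis. Payload 3.8 kg.
Tool frame: the origin (TCP) lies midway between the tips of the shut fingers; the grasp point (between the pads) lies bot.grip_depth behind it (bot.grip_depth is the distance from the TCP to the grasp point, in m); z points along the fingers, y is the line along which they close (so a half turn about z gives the same grasp; the last joint's range is limited). The gripper opens to 85 mm and grips with 20 to 120 N. Pads are 22 mm wide; open, the fingers measure 114 mm over their backs; the gripper's body (76 mm by 85 mm) begins 54 mm behind the grasp point. The pads swing forward as they close: fully open they stand 13 mm farther back than shut.
Start: joints at [1.13, 0.264, 1.604, -0, 1.274, -0.037], TCP at [0.265, 0.621, 0.231] pointing down, gripper open.
Joint ranges: [-2.63, 2.63], [-0.94, 2.18], [0.31, 2.57], [-1.31, 4.45], [0, 2.66], [-2.55, 2.55]. Speed limits (rad/s): [2.57, 2.57, 3.14, 3.14, 3.14, 3.14].

INTERFACE

Orientations are given as a rotation vector (axis times angle).
In Python, from bench import bot, optics, order, spotter gives the robot as it stands. The module is installed in compiled form; this text tells all that it offers.
- The arm moves only by the tool step_arm, never from a script. Its argument "moves" is a list of rows, each an object with "translation": the shift along the tool's x, y, z normalised to -1 to 1, where 1 is 0.1 m, a list of three; "turn": the turn, a rotation vector about the tool's x, y, z normalised to -1 to 1, where 1 is 120 degrees, a list of three; "grip": the finger opening in mm, from 0 to 85.4. A call has 1 to 12 rows; each row is the pose to reach, as a shift and turn from the pose commanded when the call began, along the tool's axes at that moment; what a row does not reach only later rows make up. A row lasts 1/8 s, in which the tool goes at most 62.5 mm and 10.7 degrees, less where a joint would pass 70% of its speed; a pose out of reach is approached as far as the arm can. A call with a number of a shift or a turn outside -1 to 1 is refused whole. A call with a gripper value outside its range is refused whole. The fingers move at their own pace and stop on an object; the grip force is fixed at half the most. Time passes only in rows, so rows that repeat a pose let the fingers close. It gives the time, the measured TCP pose, the force, the opening and the grip force at its end, in the units of the state.
- bot.get_obs(): the state, without advancing time (a new reading comes with each control period).
- optics.grab_frame(name): name is "side" or "top" or "wrist"; returns the picture (384x512x3 uint8, red, green, blue); there is no depth.
- optics.camera_info(name): a dict with "fx", "fy", "cx", "cy" (pixels), "xyz" and "attitude" of the camera in the world; the wrist camera has in their place "T_tool_cam" (4x4, takes a point from camera to tool coordinates, whose origin is the TCP and whose axes are the flange's). Camera axes: x right, y down, z forward; pixel columns grow to the right and rows downward; lengths in m; the calibration is good to about 2 mm. A picture is of the moment at which its call begins: read the wrist's pose just before it. camera_info takes no time and is no camera call.
- order.finish_job(): hands the job in; it is judged then, once.
Trained networks look in the newest picture that a camera, given by its name, has taken for a name from the list of things; names that differ only in an ending like _2 or _b are one class to them, and where a whole thing is asked for, a point or a joint stands for the part that bears it (a point fixed in the world has none). Each returns a list of dicts, best first, with "conf" (0 to 1); they miss things now and then, are a little off and sometimes report something else, mostly with a low value. They report only what shows in the picture. A call takes as long as a camera call. They do not tell look-alikes from the thing itself.
- spotter.silhouettes(name, camera): "region" (384x512 bool, what is visible of it) and "box" ([left, top, right, bottom] in pixels, round what is visible of it).
The state is a dict: "t": time; "joints": joint angles; "qvel": joint speeds; "effort": joint torques, N m; "ee_pos": TCP position; "orientation": TCP orientation; "wrist_force": force on the tool from outside, world axes, zero at the start; "ft_torque": the same for the moment, N m; "gripper_width": opening from 0.0 (shut) to 1.0 (fully open); "grasp_force": force on a finger pad.
Only numpy, scipy, OpenCV 4.12 (cv2) and the standard library are available. Lean on these libraries where they do the work, as an engineer would, in place of code of your own. Each camera call takes 0.05 s, during which the arm holds its last target. There are 200 camera calls.

## Working session

There is one attempt and no reset: what is moved stays moved. The work goes in short steps, Python scripts to look and compute and a tool call to move; the robot and the scene stay as the last step left them, time stands still between calls to the robot, and variables do not carry over. Pictures are saved under pics/ and viewed, at most 10 in all, crops included, and the job is handed in when it is done.

Besides the shell and the picture viewer there is one more tool, called after "Request:" as name([rows], argument=value, ...), one row to a line, values as JSON. step_arm: Moves the arm, as the interface text tells. Scaled input: -1 to 1 covers 0.1 m each way for a shift and 120 degrees each way for a turn. Its arguments: {"type":"object","properties":{"moves":{"type":"array"}},"required":["moves"]}

```bash
mkdir -p pics; ls
python3 - <<'E'
from bench import bot, optics, order, spotter
import cv2, numpy as np
print(bot.get_obs(), bot.grip_depth)
ims=[]
for c in ("top","side"):
    im=optics.grab_frame(c); cv2.imwrite(f"pics/{c}0.png",im[...,::-1]); 
    print(c,optics.camera_info(c))
    for n in ("pin_grip","stand_top","fixture"):
        for d in spotter.silhouettes(n,c): print(c,n,round(d["conf"],2),d["box"])
print(optics.camera_info("wrist"))
E
```

```text
pics
{'t': 0.0, 'joints': array([ 1.13011393e+00,  2.64765052e-01,  1.60538276e+00,  2.75589831e-05,
        1.27368413e+00, -3.69102447e-02]), 'qvel': array([ 0.00060263, -0.00012575,  0.0002055 , -0.00108764,  0.00077762,
       -0.00069379]), 'effort': array([-2.03748732e-04, -5.15117276e+01, -3.67309141e+01,  1.02756161e-06,
        1.30609958e-02,  7.87416980e-06]), 'ee_pos': array([0.26488881, 0.62005981, 0.22994927]), 'orientation': array([-0.62984492, -3.07723897,  0.00340726]), 'wrist_force': array([ 6.53957099e-02,  1.49096673e-04, -4.69187894e-01]), 'ft_torque': array([-0.02225027,  0.01694348, -0.03230968]), 'grasp_force': 0.0, 'gripper_width': 1.0001747896843969} 0.0187
top {'fx': 350.0340297731099, 'fy': 350.0340297731099, 'cx': 249.05827417608558, 'cy': 190.72078394732262, 'xyz': array([0.47319261, 0.03369762, 0.73261479]), 'attitude': array([-2.12881327,  2.16386979, -0.21137544])}
top pin_grip 0.65 [319.8, 193.0, 335.1, 207.7]
top stand_top 0.94 [308.9, 186.9, 346.7, 217.4]
top stand_top 0.87 [239.2, 217.0, 288.2, 262.4]
top stand_top 0.7 [360.7, 213.7, 403.5, 255.0]
[... 267 characters left out ...]
)}
side pin_grip 0.67 [298.8, 235.4, 309.4, 261.8]
side stand_top 0.95 [290.6, 298.5, 355.9, 358.8]
side stand_top 0.9 [278.6, 244.7, 330.7, 291.2]
side stand_top 0.7 [209.5, 219.0, 258.3, 268.1]
side fixture 0.86 [179.1, 154.7, 229.4, 222.2]
{'fx': 303.6417959069616, 'fy': 303.6417959069616, 'cx': 255.4584800050175, 'cy': 194.73519584351502, 'T_tool_cam': array([[-8.60408779e-04, -9.58075813e-01, -2.86513519e-01,
         7.35667912e-02],
       [ 9.99999344e-01, -6.07859249e-04, -9.70400880e-04,
        -8.03849216e-04],
       [ 7.55557720e-04, -2.86514166e-01,  9.58075708e-01,
        -1.40846715e-01],
       [ 0.00000000e+00,  0.00000000e+00,  0.00000000e+00,
         1.00000000e+00]])}
```

View pics/top0.png

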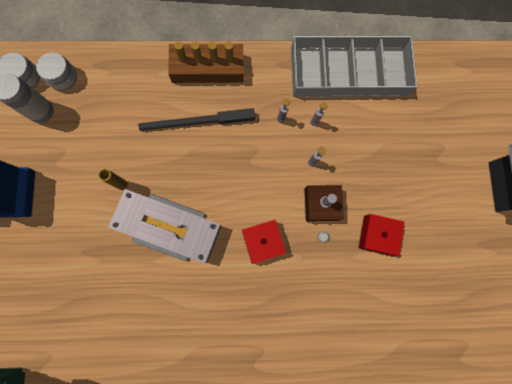

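View pics/side0.png

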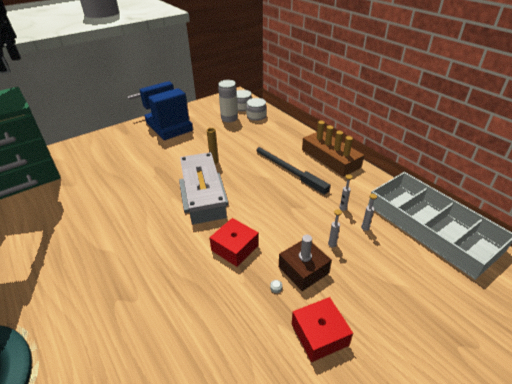

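The top view shows the dark wooden stand at (324,203) with the pin in it, grip at about (331,200). Two red blocks at (264,242) and (384,235) are look-alikes. The dark one matches the description and holds the pin. The fixture is at (165,227). Its slot runs from (147,219) to (185,233), and the wide end appears to be on the right. I'll check both in one enlarged crop.

```bash
cat > h.py <<'E'
from bench import bot, optics, order, spotter
import cv2, numpy as np
from scipy.spatial.transform import Rotation as R
def cam(name,obs=None):
    i=optics.camera_info(name)
    if name=="wrist":
        o=obs or bot.get_obs(); T=np.eye(4); T[:3,:3]=R.from_rotvec(o["orientation"]).as_matrix(); T[:3,3]=o["ee_pos"]
        T=T@i["T_tool_cam"]
        return i,T[:3,:3],T[:3,3]
    return i,R.from_rotvec(i["attitude"]).as_matrix(),np.array(i["xyz"])
def at(c,u,v,z):
    i,Rm,p=c; d=Rm@np.array([(u-i["cx"])/i["fx"],(v-i["cy"])/i["fy"],1]); return p+d*(z-p[2])/d[2]
def px(c,P):
    i,Rm,p=c; q=Rm.T@(np.array(P)-p); return np.array([i["fx"]*q[0]/q[2]+i["cx"],i["fy"]*q[1]/q[2]+i["cy"]])
E
python3 - <<'E'
from h import *
im=cv2.imread("pics/top0.png")
a=cv2.resize(im[180:275,95:230],None,fx=4.5,fy=4.5,interpolation=cv2.INTER_CUBIC)
b=cv2.resize(im[180:275,300:351],None,fx=3.5,fy=4.5/4.5*3.5,interpolation=cv2.INTER_CUBIC)
b=cv2.copyMakeBorder(b,0,a.shape[0]-b.shape[0],0,0,cv2.BORDER_CONSTANT)
cv2.imwrite("pics/crop1.png",np.hstack([a,b])[:600,:800])
c=cam("top")
optics.grab_frame("top")
for n,z in (("fixture",.05),("stand_top",.04),("pin_grip",.085),("valve_a_mid",.0),("casing_mid",0),("cap_mid",.013),("lap_mid",.01)):
    for d in spotter.silhouettes(n,"top"):
        m=cv2.moments(d["region"].astype(np.uint8)); u,v=m["m10"]/m["m00"],m["m01"]/m["m00"]
        r=cv2.minAreaRect(np.argwhere(d["region"])[:,::-1].astype(np.float32))
        print(n,round(d["conf"],2),np.round([u,v]),at(c,u,v,z).round(4),np.round(r[0]+r[1],1),round(r[2],1))
for u,v in((147,219),(185,233)): print(at(c,u,v,.05))
E
```

```text
fixture 0.76 [166. 226.] [0.5223 0.1759 0.05  ] [165.1 225.7 104.8  51.2] 20.4
stand_top 0.63 [382. 234.] [ 0.4993 -0.2488  0.04  ] [381.8 234.1  43.2  36. ] 12.3
stand_top 0.62 [323. 203.] [ 0.5645 -0.1356  0.04  ] [323.4 202.5  36.2  38.4] 88.0
pin_grip 0.67 [328. 200.] [ 0.5632 -0.134   0.085 ] [328.  199.5  10.2  16.6] 51.3
valve_a_mid 0.51 [316. 156.] [ 0.6726 -0.136   0.    ] [316.8 155.4   8.9  23.4] 40.6
casing_mid 0.8 [112. 178.] [0.628  0.3008 0.    ] [112.9 178.2  31.3  13.9] 26.6
casing_mid 0.19 [166. 226.] [0.526  0.1864 0.    ] [165.2 225.7 106.4  52.7] 21.8
cap_mid 0.61 [323. 236.] [ 0.4986 -0.1388  0.013 ] [323.5 236.   10.   11. ] 90.0
lap_mid 0.68 [203. 119.] [0.7536 0.1094 0.01  ] [196.8 120.1  12.7 116.8] 83.7
[0.53614661 0.21196625 0.05      ]
[0.50791778 0.1383869  0.05      ]
```

View pics/crop1.png

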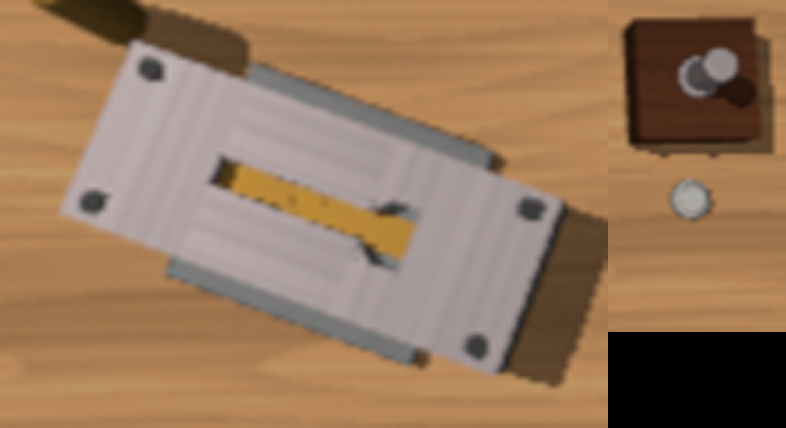

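The crop confirms that the pin stands in the dark wooden stand. The wide end of the slot is the right-hand one, toward world -y. Next I'll work out the moves.

```bash
cat >> h.py <<'E'
def go(xyz=None,yaw=None):
    """yaw: direction angle of tool y (mod pi). prints full shift & turn in move units"""
    o=bot.get_obs(); Rm=R.from_rotvec(o["orientation"]).as_matrix()
    print("t",round(o["t"],2),"pos",o["ee_pos"].round(4),"tooly yaw",np.degrees(np.arctan2(Rm[1,1],Rm[0,1])).round(2),"zaxis",Rm[:,2].round(4),"j6",o["joints"][5].round(2),"F",o["wrist_force"].round(2),"w",round(o["gripper_width"]*85.4,1),"g",o["grasp_force"].round(1) if hasattr(o["grasp_force"],"round") else o["grasp_force"])
    if xyz is not None: print("shift/0.1:",(Rm.T@(np.array(xyz)-o["ee_pos"])/0.1).round(3))
    if yaw is not None:
        c=[]
        for k in(0,np.pi):
            y=yaw+k; Y=np.array([np.cos(y),np.sin(y),0]); Z=np.array([0,0,-1.]); X=np.cross(Y,Z)
            c.append(R.from_matrix(Rm.T@np.stack([X,Y,Z],1)).as_rotvec()*180/np.pi/120)
        print("turns/120:",[q.round(4) for q in c])
E
python3 - <<'E'
from h import *
go([.50,-.136,.231],np.arctan2(.0735,.0282))
E
```

```text
t 0.8 pos [0.2652 0.6207 0.2313] tooly yaw 66.86 zaxis [-0.  0. -1.] j6 -0.04 F [-1.21  0.27  0.4 ] w 85.5 g 0.0
shift/0.1: [-5.132e+00 -6.036e+00  3.000e-03]
turns/120: [array([ 0.    , -0.    , -0.0179]), array([-0.    , -0.    ,  1.4821])]
```

Request:
step_arm([
  {"translation":[-1,-0.77,0],"turn":[0,0,-0.018],"grip":60},
  {"translation":[-1,-0.77,0],"turn":[0,0,-0.018],"grip":60},
  {"translation":[-1,-0.77,0],"turn":[0,0,-0.018],"grip":60},
])

```text
t: 1.18
ee_pos: [0.3286, 0.5074, 0.2313]
orientation: [0.578, 3.087, -0.002]
wrist_force: [0.2, 0.3, -0.3]
gripper_width: 0.699
grasp_force: 0.0
```

Request:
step_arm([
  {"translation":[-1,-0.77,0],"turn":[0,0,0],"grip":60},
  {"translation":[-1,-0.77,0],"turn":[0,0,0],"grip":60},
  {"translation":[-1,-0.77,0],"turn":[0,0,0],"grip":60},
])

```text
t: 1.55
ee_pos: [0.3944, 0.4008, 0.2316]
orientation: [0.578, 3.087, 0.0]
wrist_force: [-1.0, 0.9, -0.0]
gripper_width: 0.703
grasp_force: 0.0
```

Request:
step_arm([
  {"translation":[-1,-0.77,0],"turn":[0,0,0],"grip":60},
  {"translation":[-1,-0.77,0],"turn":[0,0,0],"grip":60},
  {"translation":[-1,-0.77,0],"turn":[0,0,0],"grip":60},
])

```text
t: 1.92
ee_pos: [0.4602, 0.2938, 0.2316]
orientation: [0.578, 3.087, 0.001]
wrist_force: [0.2, 0.6, 0.7]
gripper_width: 0.703
grasp_force: 0.0
```

Request:
step_arm([
  {"translation":[-1,-0.77,0.3],"turn":[0,0,0],"grip":60},
  {"translation":[-1,-0.77,0.3],"turn":[0,0,0],"grip":60},
  {"translation":[-1,-0.77,0.3],"turn":[0,0,0],"grip":60},
  {"translation":[-1,-0.77,0.3],"turn":[0,0,0],"grip":60},
  {"translation":[-1,-0.77,0.3],"turn":[0,0,0],"grip":60},
])

```text
t: 2.55
ee_pos: [0.524, 0.1897, 0.2018]
orientation: [0.569, 3.089, 0.002]
wrist_force: [-0.5, 0.6, -0.4]
gripper_width: 0.699
grasp_force: 0.0
```

Run:
```python
from h import *
go([.522,.176,.2])
o=bot.get_obs(); im=optics.grab_frame("wrist"); cv2.imwrite("pics/w1.png",im[...,::-1]); np.save("w1.npy",[o],allow_pickle=True)
for d in spotter.silhouettes("fixture","wrist"): print(d["conf"],d["box"])
```

```text
t 2.55 pos [0.524  0.1897 0.2018] tooly yaw 69.15 zaxis [ 4.e-04  1.e-03 -1.e+00] j6 -0.91 F [-0.46  0.57 -0.44] w 59.7 g 0.0
shift/0.1: [-0.03  -0.135  0.018]
0.92 [144.0, 125.4, 351.5, 222.6]
```

View pics/w1.png

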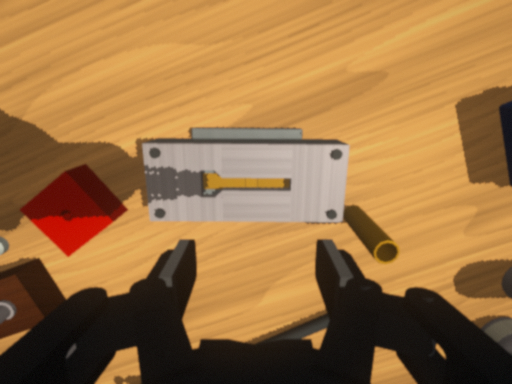

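The wrist view shows the fixture plate at (144–349, 140–222). The wide end of the slot is on the left at about (205,184) and the plain end is at (291,184). The dark stand and pin are at the lower left. I'll fit the plate corners and slot precisely.

Run:
```python
from h import *
o=np.load("w1.npy",allow_pickle=True)[0]; c=cam("wrist",o)
im=cv2.imread("pics/w1.png").astype(int); b,g,r=im[...,0],im[...,1],im[...,2]
hsv=cv2.cvtColor(im.astype(np.uint8),cv2.COLOR_BGR2HSV)
win=np.zeros(b.shape,bool); win[120:235,135:360]=1
m=win&(hsv[...,1]<45)&(hsv[...,2]>110)
n,l,s,_=cv2.connectedComponentsWithStats(m.astype(np.uint8)); k=1+s[1:,4].argmax(); print(s[k])
rect=cv2.boxPoints(cv2.minAreaRect(cv2.findNonZero((l==k).astype(np.uint8))))
P=np.array([at(c,u,v,.05) for u,v in rect]); print(rect,P.round(4),P.mean(0))
print([np.linalg.norm(P[i]-P[i-1]).round(4) for i in range(4)])
# screws: dark blobs
for y0,x0 in((153,154),(213,160),(154,336),(214,331)):
    w=im[y0-9:y0+10,x0-9:x0+10].sum(2).astype(float); wt=np.clip(np.median(w)-60-w,0,None); yy,xx=np.mgrid[-9:10,-9:10]
    u,v=x0+(wt*xx).sum()/wt.sum(),y0+(wt*yy).sum()/wt.sum(); print("screw",u.round(1),v.round(1),at(c,u,v,.05).round(4))
# slot profile
for row in (180,184,188): print(row,[tuple(im[row,x]) for x in range(198,212,1)],[tuple(im[row,x]) for x in range(284,296)])
print("col250",[(y,tuple(im[y,250])) for y in range(172,196)])
print("slotL",at(c,204,184,.05),"slotR",at(c,291.5,184,.05))
```

```text
[  143   143   205    79 12132]
[[142.11502 218.8936 ]
 [143.04172 141.51549]
 [347.1322  143.95967]
 [346.2055  221.33778]] [[0.5192 0.0655 0.05  ]
 [0.4487 0.1025 0.05  ]
 [0.5205 0.284  0.05  ]
 [0.5969 0.2612 0.05  ]] [0.5213317 0.1783042 0.05     ]
[np.float64(0.2105), np.float64(0.0796), np.float64(0.1953), np.float64(0.0797)]
screw 154.4 152.4 [0.462  0.1079 0.05  ]
screw 159.5 212.8 [0.5195 0.0852 0.05  ]
screw 335.7 154.0 [0.5259 0.271  0.05  ]
screw 330.7 214.5 [0.584  0.2484 0.05  ]
180 [(np.int64(78), np.int64(84), np.int64(92)), (np.int64(79), np.int64(84), np.int64(92)), (np.int64(70), np.int64(75), np.int64(82)), (np.int64(56), np.int64(61), np.int64(68)), (np.int64(44), np.int64(56), np.int64(70)), (np.int64(37), np.int64(64), np.int64(84)), (np.int64(33), np.int64(69), np.int64(94)), (np.int64(33), np.int64(72), np.int64(98)), (np.int64(31), np.int64(78), np.int64(107)), (np.int64(33), np.int64(95), np.int64(131)), (np.int64(36), np.int64(116), np.int64(161)), (np.int64(38), np.int64(131), np.int64(181)), (np.int64(40), np.int64(137), np.int64(189)), (np.int64(40), n
[... 3613 characters left out ...]
np.int64(144), np.int64(195))), (185, (np.int64(43), np.int64(143), np.int64(194))), (186, (np.int64(49), np.int64(136), np.int64(183))), (187, (np.int64(60), np.int64(112), np.int64(147))), (188, (np.int64(68), np.int64(89), np.int64(108))), (189, (np.int64(83), np.int64(92), np.int64(103))), (190, (np.int64(113), np.int64(121), np.int64(132))), (191, (np.int64(145), np.int64(154), np.int64(166))), (192, (np.int64(157), np.int64(166), np.int64(180))), (193, (np.int64(161), np.int64(170), np.int64(183))), (194, (np.int64(161), np.int64(169), np.int64(183))), (195, (np.int64(163), np.int64(170), np.int64(183)))]
slotL [0.50792724 0.14000684 0.05      ] slotR [0.53900952 0.22136152 0.05      ]
```

Request:
step_arm([
  {"translation":[-0.52,-0.96,0],"turn":[0,0,0.005],"grip":60},
  {"translation":[-0.52,-0.96,0],"turn":[0,0,0.005],"grip":60},
  {"translation":[-0.52,-0.96,0],"turn":[0,0,0.005],"grip":60},
])

```text
t: 3.02
ee_pos: [0.5388, 0.0778, 0.2018]
orientation: [0.592, 3.084, -0.0]
wrist_force: [-0.3, 0.9, -0.4]
gripper_width: 0.702
grasp_force: 0.0
```

Request:
step_arm([
  {"translation":[-0.52,-0.96,0],"turn":[0,0,0],"grip":60},
  {"translation":[-0.52,-0.96,0],"turn":[0,0,0],"grip":60},
  {"translation":[-0.52,-0.96,0],"turn":[0,0,0],"grip":60},
])

```text
t: 3.4
ee_pos: [0.5521, -0.0301, 0.2017]
orientation: [0.592, 3.085, 0.0]
wrist_force: [-0.4, 0.5, -0.6]
gripper_width: 0.703
grasp_force: 0.0
```

Request:
step_arm([
  {"translation":[-0.52,-0.96,0],"turn":[0,0,0],"grip":60},
  {"translation":[-0.52,-0.96,0],"turn":[0,0,0],"grip":60},
  {"translation":[-0.52,-0.96,0],"turn":[0,0,0],"grip":60},
  {"translation":[-0.52,-0.96,0],"turn":[0,0,0],"grip":60},
  {"translation":[-0.52,-0.96,0],"turn":[0,0,0],"grip":60},
])

```text
t: 4.03
ee_pos: [0.5646, -0.1355, 0.2012]
orientation: [-0.585, -3.086, -0.001]
wrist_force: [-0.1, -0.2, -0.2]
gripper_width: 0.704
grasp_force: 0.0
```

Run:
```python
from h import *
o=bot.get_obs(); im=optics.grab_frame("wrist"); cv2.imwrite("pics/w2.png",im[...,::-1]); c=cam("wrist",o)
go([.563,-.135,.2],np.radians(68.5))
for n,z in (("stand_top",.04),("pin_grip",.07)):
  for d in spotter.silhouettes(n,"wrist"):
    m=d["region"].astype(np.uint8); r=cv2.minAreaRect(cv2.findNonZero(m)); print(n,d["conf"],d["box"],np.round(r[0],1),at(c,*r[0],z).round(4))
print(px(c,[.563,-.135,.04]),px(c,[.563,-.135,.091]))
```

```text
t 4.08 pos [ 0.5647 -0.1356  0.2013] tooly yaw 68.55 zaxis [-1.e-04  5.e-04 -1.e+00] j6 -1.48 F [-0.42 -0.34 -0.02] w 60.0 g 0.0
shift/0.1: [ 0.018 -0.     0.013]
turns/120: [array([ 0.0002, -0.0001,  0.0004]), array([ 2.0000e-04,  3.0000e-04, -1.4996e+00])]
stand_top 0.68 [211.1, 134.8, 295.9, 222.7] [250.5 178.3] [ 0.5616 -0.1408  0.04  ]
stand_top 0.68 [75.1, 125.6, 173.2, 202.6] [126.  159.8] [ 0.4981 -0.25    0.04  ]
stand_top 0.63 [293.7, 0.0, 403.1, 112.3] [347.5  57.9] [ 0.4891 -0.0162  0.04  ]
pin_grip 0.94 [239.1, 169.7, 266.6, 202.6] [251.5 187.5] [ 0.5636 -0.1401  0.07  ]
[256.25509663 177.49405841] [256.39408259 191.23198302]
```

View pics/w2.png

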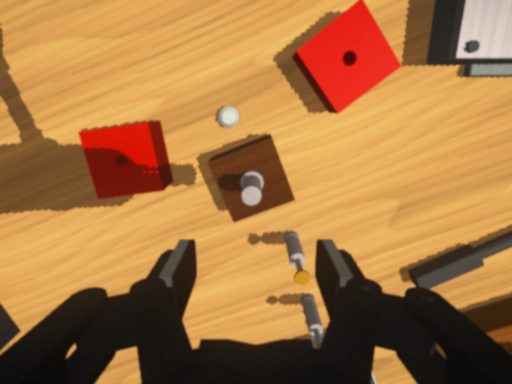

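The dark stand is at (251,178), holding the pin with its bright top disc at about (251,195). The red blocks at (126,160) and (348,58) are the look-alikes. Now I'll find the disc centre.

Run:
```python
from h import *
c=cam("wrist")
im=cv2.imread("pics/w2.png"); g=cv2.cvtColor(im,cv2.COLOR_BGR2GRAY); h=cv2.cvtColor(im,cv2.COLOR_BGR2HSV)
w=np.zeros(g.shape,np.uint8); w[168:212,235:270]=((h[...,1]<60)&(g>125))[168:212,235:270]
n,l,s,ce=cv2.connectedComponentsWithStats(w); k=1+s[1:,4].argmax(); print(s[k],ce[k])
(u,v),r=cv2.minEnclosingCircle(cv2.findNonZero((l==k).astype(np.uint8))); print(u,v,r)
for q in((u,v),tuple(ce[k])): 
    P=at(c,*q,.091); print(P.round(4))
m=np.zeros(g.shape,np.uint8)
m[125:230,205:300]=((h[...,2]<110)&(h[...,0]<14)&(h[...,1]>80))[125:230,205:300]
print("g range",g[180:210:2,251],g[195,238:266:2])
go([P[0],P[1],.054],np.radians(68.5))
```

```text
[242 186  19  19 298] [251.13758389 195.        ]
251.45574951171875 195.10177612304688 9.951587677001953
[ 0.5647 -0.141   0.091 ]
[ 0.5646 -0.1413  0.091 ]
g range [ 86  84  91 152 189 187 186 183 182 188 186 182 165  88  61] [ 64  81 165 186 187 186 182 183 186 188 188 173  90  65]
t 4.17 pos [ 0.5647 -0.1362  0.2013] tooly yaw 68.52 zaxis [ 1.e-04  2.e-04 -1.e+00] j6 -1.48 F [-0.42 -0.41  0.36] w 60.0 g 0.0
shift/0.1: [-0.018 -0.048  1.473]
turns/120: [array([ 0.0001, -0.    ,  0.0002]), array([ 0.0000e+00,  2.0000e-04, -1.4998e+00])]
```

Request:
step_arm([
  {"translation":[-0.018,-0.048,0.5],"turn":[0,0,0],"grip":60},
  {"translation":[-0.018,-0.048,0.8],"turn":[0,0,0],"grip":50},
  {"translation":[-0.018,-0.048,1.0],"turn":[0,0,0],"grip":50},
  {"translation":[-0.018,-0.048,1.0],"turn":[0,0,0],"grip":50},
  {"translation":[-0.018,-0.048,1.0],"turn":[0,0,0],"grip":50},
])

```text
t: 4.8
ee_pos: [0.5657, -0.1428, 0.1026]
orientation: [0.587, 3.084, -0.0]
wrist_force: [0.2, -0.6, 1.0]
gripper_width: 0.582
grasp_force: 0.0
```

Run:
```python
from h import *
o=bot.get_obs(); im=optics.grab_frame("wrist"); cv2.imwrite("pics/w3.png",im[...,::-1]); c=cam("wrist",o)
go([.5647,-.1411,.054])
h=cv2.cvtColor(im,cv2.COLOR_RGB2HSV); g=cv2.cvtColor(im,cv2.COLOR_RGB2GRAY)
print(px(c,[.5647,-.1411,.091]))
e=px(c,[.5647,-.1411,.091]).astype(int)
w=np.zeros(g.shape,np.uint8); sl=np.s_[e[1]-40:e[1]+40,e[0]-30:e[0]+30]; w[sl]=((h[...,1]<60)&(g>140))[sl]
n,l,s,ce=cv2.connectedComponentsWithStats(w); k=1+s[1:,4].argmax(); print(s[k],ce[k],at(c,*ce[k],.091))
```

```text
t 4.85 pos [ 0.566  -0.1429  0.1031] tooly yaw 68.44 zaxis [ 3.e-03 -9.e-04 -1.e+00] j6 -1.48 F [ 0.58  0.62 -0.4 ] w 50.3 g 0.0
shift/0.1: [0.02  0.012 0.491]
[259.43468405 240.83090808]
[253 200  23  19 121] [268.81818182 205.83471074] [ 0.54763472 -0.12907452  0.091     ]
```

View pics/w3.png

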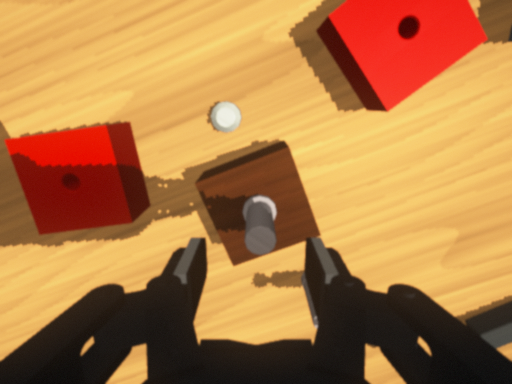

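The pin's top disc is at (260,238), within 3 px of the prediction and between the fingers. Next I descend and grip.

Request:
step_arm([
  {"translation":[0.03,0.012,0.25],"turn":[0,0,0],"grip":50},
  {"translation":[0.03,0.012,0.4],"turn":[0,0,0],"grip":50},
  {"translation":[0.03,0.012,0.49],"turn":[0,0,0],"grip":50},
  {"translation":[0.03,0.012,0.49],"turn":[0,0,0],"grip":50},
  {"translation":[0.03,0.012,0.49],"turn":[0,0,0],"grip":30},
  {"translation":[0.03,0.012,0.49],"turn":[0,0,0],"grip":10},
  {"translation":[0.03,0.012,0.49],"turn":[0,0,0],"grip":10},
  {"translation":[0.03,0.012,0.49],"turn":[0,0,0],"grip":10},
  {"translation":[0.03,0.012,0.49],"turn":[0,0,0],"grip":10},
  {"translation":[0.03,0.012,0.49],"turn":[0,0,0],"grip":10},
])

```text
t: 6.1
ee_pos: [0.5631, -0.1404, 0.0532]
orientation: [0.588, 3.084, 0.0]
wrist_force: [1.6, 2.7, 6.3]
gripper_width: 0.19
grasp_force: 58.4
```

Run:
```python
from h import *
go()
```

```text
t 6.1 pos [ 0.5631 -0.1404  0.0532] tooly yaw 68.42 zaxis [ 1.8e-03 -1.0e-04 -1.0e+00] j6 -1.48 F [1.59 2.67 6.3 ] w 16.3 g 58.41192662715912
```

Request:
step_arm([
  {"translation":[0,0,-0.2],"turn":[0,0,0],"grip":10},
  {"translation":[0,0,-0.5],"turn":[0,0,0],"grip":10},
  {"translation":[0,0,-0.95],"turn":[0,0,0],"grip":10},
  {"translation":[0,0,-0.95],"turn":[0,0,0],"grip":10},
  {"translation":[0,0,-0.95],"turn":[0,0,0],"grip":10},
])

```text
t: 6.72
ee_pos: [0.5612, -0.1404, 0.1463]
orientation: [-0.588, -3.084, 0.0]
wrist_force: [-0.4, -0.3, -2.3]
gripper_width: 0.192
grasp_force: 59.3
```

Run:
```python
from h import *
go([.5098,.1457,.14],np.radians(68.5))
```

```text
t 6.72 pos [ 0.5612 -0.1404  0.1463] tooly yaw 68.42 zaxis [-1.8e-03  1.0e-04 -1.0e+00] j6 -1.48 F [-0.37 -0.32 -2.27] w 16.4 g 59.302938580513
shift/0.1: [1.53  2.472 0.065]
turns/120: [array([-0.0003, -0.0008, -0.0006]), array([-1.3000e-03,  4.0000e-04,  1.4994e+00])]
```

Request:
step_arm([
  {"translation":[0.51,0.82,0],"turn":[0,0,0],"grip":10},
  {"translation":[0.51,0.82,0],"turn":[0,0,0],"grip":10},
  {"translation":[0.51,0.82,0],"turn":[0,0,0],"grip":10},
])

```text
t: 7.1
ee_pos: [0.5423, -0.0433, 0.1446]
orientation: [-0.582, -3.082, 0.0]
wrist_force: [-0.5, -0.5, -0.9]
gripper_width: 0.194
grasp_force: 59.4
```

Request:
step_arm([
  {"translation":[0.51,0.82,0],"turn":[0,0,0],"grip":10},
  {"translation":[0.51,0.82,0],"turn":[0,0,0],"grip":10},
  {"translation":[0.51,0.82,0],"turn":[0,0,0],"grip":10},
])

```text
t: 7.48
ee_pos: [0.5263, 0.0506, 0.1456]
orientation: [-0.583, -3.084, 0.001]
wrist_force: [-0.1, 0.1, -1.5]
gripper_width: 0.191
grasp_force: 59.4
```

Request:
step_arm([
  {"translation":[0.51,0.82,0],"turn":[0,0,0],"grip":10},
  {"translation":[0.51,0.82,0],"turn":[0,0,0],"grip":10},
  {"translation":[0.51,0.82,0],"turn":[0,0,0],"grip":10},
  {"translation":[0.51,0.82,0],"turn":[0,0,0],"grip":10},
  {"translation":[0.51,0.82,0],"turn":[0,0,0],"grip":10},
])

```text
t: 8.1
ee_pos: [0.5106, 0.1431, 0.1469]
orientation: [-0.59, -3.085, 0.001]
wrist_force: [1.0, 0.3, -2.0]
gripper_width: 0.194
grasp_force: 59.4
```

Run:
```python
from h import *
go([.5098,.1457,.14],np.radians(68.5))
im=optics.grab_frame("wrist")
crop=im[100:320,120:400]; cv2.imwrite("pics/w4.png",cv2.resize(crop,None,fx=2.7,fy=2.7,interpolation=cv2.INTER_CUBIC)[...,::-1]); cv2.imwrite("pics/w4full.png",im[...,::-1])
c=cam("wrist")
for P in ([.5098,.1457,.05],[.5226-.01,.1783-.028,.103]): print(px(c,P))
o=bot.get_obs(); print("tip px",px(c,o["ee_pos"]-[0,0,.043]),"screws",[px(c,q+[.05]).round(1) for q in ([.462,.1079],[.5195,.0852],[.5259,.271],[.584,.2484])])
```

```text
t 8.1 pos [0.5106 0.1431 0.1469] tooly yaw 68.33 zaxis [-5.e-04 -7.e-04 -1.e+00] j6 -0.97 F [ 1.05  0.25 -2.01] w 16.5 g 59.43671107292175
shift/0.1: [0.017 0.021 0.069]
turns/120: [array([-0.0004, -0.0001, -0.0014]), array([-2.0000e-04,  6.0000e-04,  1.4986e+00])]
[259.16557528 195.66736113]
[268.14774619 220.50962539]
tip px [257.02119587 222.19561293] screws [array([192.4, 158.8]), array([197. , 231.1]), array([414.5, 157.6]), array([404.1, 230.7])]
```

View pics/w4.png

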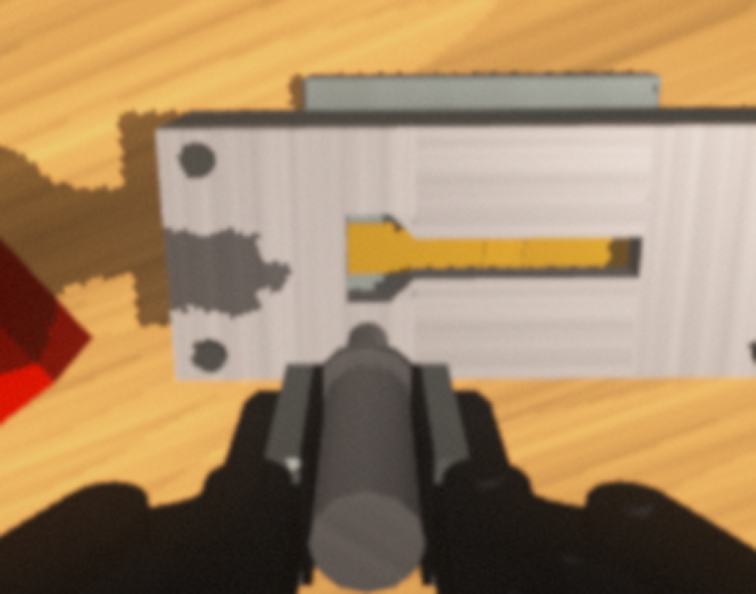

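The enlarged view shows the pin held upright at crop (367,335–540). The plate screws match my frame within 1 px. Two faint seams across the brass at crop x≈485 and 523 look like the edges of the dust plug. I'll measure them and descend to the lead-in.

Run:
```python
from h import *
c=cam("wrist"); im=cv2.imread("pics/w4full.png").astype(float)
p=im[190:197,285:350].sum(2).mean(0); d=p-np.convolve(np.pad(p,4,'edge'),np.ones(9)/9,'valid')
print([(285+i,int(x)) for i,x in enumerate(d) if x<-6])
O=np.array([.5226,.1783]); s=np.radians(68.5); Y=np.array([np.cos(s),np.sin(s)])
for u in (120+485/2.7,120+524/2.7): P=at(c,u,194,.038); print(u,P.round(4),"fixture y",(P[:2]-O)@Y)
for u,z in ((120+346/2.7,.05),(120+640/2.7,.05)): P=at(c,u,194,z); print("ends",(P[:2]-O)@Y)
```

```text
[(298, -9), (299, -15), (313, -10), (314, -9), (346, -36), (347, -51), (348, -37), (349, -20)]
299.6296296296296 [0.5247 0.1773 0.038 ] fixture y -0.0001787909631426455
314.074074074074 [0.5292 0.1888 0.038 ] fixture y 0.012212212108929732
ends -0.0440240228482363
ends 0.04490251234657296
```

Request:
step_arm([
  {"translation":[0.017,0.021,0.25],"turn":[0,0,0],"grip":10},
  {"translation":[0.017,0.021,0.45],"turn":[0,0,0],"grip":10},
  {"translation":[0.017,0.021,0.5],"turn":[0,0,0],"grip":10},
  {"translation":[0.017,0.021,0.5],"turn":[0,0,0],"grip":10},
  {"translation":[0.017,0.021,0.5],"turn":[0,0,0],"grip":10},
])

```text
t: 8.78
ee_pos: [0.5105, 0.1472, 0.0983]
orientation: [0.588, 3.084, 0.001]
wrist_force: [-0.9, 0.7, -0.4]
gripper_width: 0.192
grasp_force: 59.4
```

Run:
```python
from h import *
go([.5098,.1457,.081])
im=optics.grab_frame("wrist"); cv2.imwrite("pics/w5.png",cv2.resize(im[100:320,120:400],None,fx=2.7,fy=2.7,interpolation=cv2.INTER_CUBIC)[...,::-1]);cv2.imwrite("pics/w5full.png",im[...,::-1])
```

```text
t 8.78 pos [0.5105 0.1472 0.0983] tooly yaw 68.41 zaxis [ 1.8e-03  4.0e-04 -1.0e+00] j6 -0.96 F [-0.9   0.66 -0.4 ] w 16.4 g 59.43705976009369
shift/0.1: [ 0.002 -0.016  0.173]
```

View pics/w5.png

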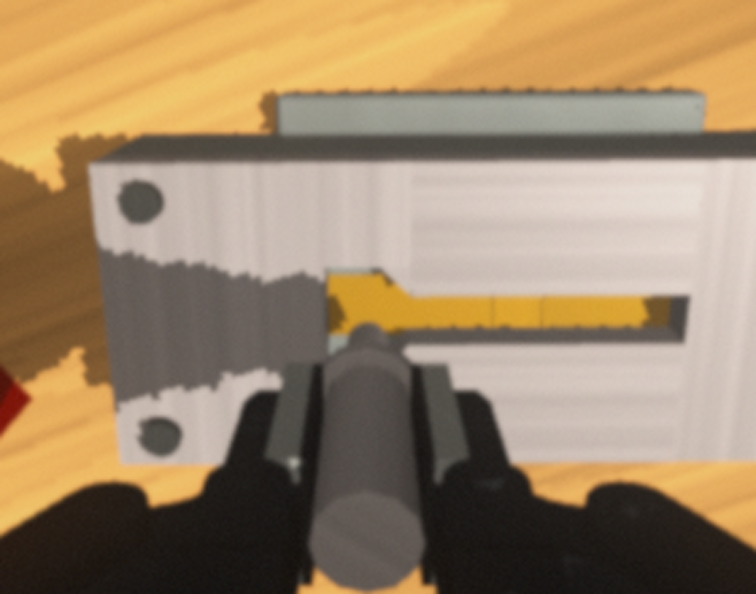

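The pin is over the lead-in, with its tip at about crop (367,335). The seams are clear at crop x≈491 and 541, so the socket's centre is near fixture y ≈ +6 mm. Next I check the lateral offset between tip and slot in this same picture.

Run:
```python
from h import *
o=bot.get_obs(); c=cam("wrist",o); im=cv2.imread("pics/w5full.png"); g=im.astype(int)
Rt=R.from_rotvec(o["orientation"]).as_matrix()
T=lambda u,v,z: (Rt.T@(at(c,u,v,z)-o["ee_pos"])*1000).round(2)
f=lambda x,y:(120+x/2.7,100+y/2.7)
for col in (272,300): print(col,[int(x) for x in g[200:236,col].sum(1)],[int(x) for x in g[200:236,col,0]])
print("upper edge",T(*f(450,296),.05),"lower edge",T(*f(450,344),.05))
print("tip back edge",T(*f(367,322),o["ee_pos"][2]-.043),"sides at row340",T(*f(348,340),o["ee_pos"][2]-.043),T(*f(388,340),o["ee_pos"][2]-.043))
print("collar back", T(*f(367,345),o["ee_pos"][2]-.013), "top centre",T(*f(367,542),o["ee_pos"][2]+.038))
print("seams",T(*f(491.5,312),.038),T(*f(541.5,312),.038),"ends",T(*f(327,319),.05),T(*f(688,319),.05))
```

```text
272 [567, 564, 564, 569, 578, 576, 577, 552, 525, 487, 450, 420, 415, 412, 410, 410, 410, 413, 413, 408, 394, 345, 291, 253, 251, 252, 285, 373, 488, 555, 569, 555, 516, 435, 321, 211] [179, 178, 178, 180, 182, 182, 182, 172, 155, 123, 84, 53, 44, 43, 42, 43, 42, 43, 42, 43, 51, 62, 74, 75, 77, 78, 89, 116, 153, 174, 179, 175, 162, 135, 100, 65]
300 [577, 572, 574, 577, 584, 592, 597, 591, 572, 531, 472, 439, 425, 424, 427, 423, 424, 426, 423, 420, 400, 340, 282, 264, 261, 263, 305, 413, 512, 569, 572, 577, 571, 564, 568, 571] [183, 180, 181, 182, 184, 187, 188, 186, 172, 139, 90, 59, 48, 47, 48, 47, 47, 48, 48, 48, 56, 68, 76, 80, 81, 81, 94, 129, 162, 180, 180, 181, 180, 178, 179, 180]
upper edge [ 6.73 19.61 48.38] lower edge [-5.93 19.97 48.4 ]
tip back edge [ 2.04 -0.69 43.  ] sides at row340 [-2.61 -5.28 43.  ] [-2.62  4.38 43.01]
collar back [ 8.74 -0.71 12.99] top centre [ -0.84  -0.75 -38.  ]
seams [-1.96 31.89 60.41] [-1.97 44.97 60.42] ends [  0.75 -10.55  48.36] [ 0.66 78.48 48.46]
```

Request:
step_arm([
  {"translation":[0.015,-0.005,0.06],"turn":[0,0,0],"grip":10},
  {"translation":[0.015,-0.005,0.1],"turn":[0,0,0],"grip":10},
  {"translation":[0.015,-0.005,0.13],"turn":[0,0,0],"grip":10},
  {"translation":[0.015,-0.005,0.14],"turn":[0,0,0],"grip":10},
  {"translation":[0.015,-0.005,0.14],"turn":[0,0,0],"grip":10},
  {"translation":[0.015,-0.005,0.14],"turn":[0,0,0],"grip":10},
])

```text
t: 9.57
ee_pos: [0.5082, 0.1473, 0.0834]
orientation: [0.588, 3.086, 0.0]
wrist_force: [0.3, -0.7, -1.6]
gripper_width: 0.191
grasp_force: 59.4
```

Request:
step_arm([
  {"translation":[0,0,0.01],"turn":[0,0,0],"grip":10},
  {"translation":[0,0,0.01],"turn":[0,0,0],"grip":10},
])

```text
t: 9.82
ee_pos: [0.508, 0.1473, 0.0823]
orientation: [-0.588, -3.086, -0.0]
wrist_force: [0.1, 0.1, -1.6]
gripper_width: 0.192
grasp_force: 59.4
```

Request:
step_arm([
  {"translation":[0,0,0.01],"turn":[0,0,0],"grip":10},
  {"translation":[0,0,0.01],"turn":[0,0,0],"grip":10},
])

```text
t: 10.07
ee_pos: [0.508, 0.1473, 0.0813]
orientation: [0.588, 3.086, 0.0]
wrist_force: [0.5, -0.9, -1.0]
gripper_width: 0.191
grasp_force: 59.4
```

Request:
step_arm([
  {"translation":[0,0,0.005],"turn":[0,0,0],"grip":10},
  {"translation":[0,0,0.005],"turn":[0,0,0],"grip":10},
])

```text
t: 10.32
ee_pos: [0.5081, 0.1473, 0.0811]
orientation: [0.588, 3.086, 0.0]
wrist_force: [-0.8, 0.0, 2.4]
gripper_width: 0.196
grasp_force: 59.8
```

Request:
step_arm([
  {"translation":[0,0,0.005],"turn":[0,0,0],"grip":10},
  {"translation":[0,0,0.005],"turn":[0,0,0],"grip":10},
])

```text
t: 10.58
ee_pos: [0.5082, 0.1473, 0.0811]
orientation: [0.588, 3.086, 0.0]
wrist_force: [-2.9, -0.4, 5.5]
gripper_width: 0.195
grasp_force: 60.2
```

Contact is at TCP z 0.0811, as predicted, with about 7 N of press. Now I slide.

Request:
step_arm([
  {"translation":[0,0.03,0],"turn":[0,0,0],"grip":10},
  {"translation":[0,0.06,0],"turn":[0,0,0],"grip":10},
  {"translation":[0,0.09,0],"turn":[0,0,0],"grip":10},
  {"translation":[0,0.09,0],"turn":[0,0,0],"grip":10},
])

```text
t: 11.08
ee_pos: [0.5119, 0.1553, 0.0811]
orientation: [0.587, 3.085, -0.001]
wrist_force: [-1.6, -2.2, 5.3]
gripper_width: 0.194
grasp_force: 60.3
```

Request:
step_arm([
  {"translation":[0,0.02,0],"turn":[0,0,0],"grip":10},
  {"translation":[0,0.04,0],"turn":[0,0,0],"grip":10},
  {"translation":[0,0.06,0],"turn":[0,0,0],"grip":10},
  {"translation":[0,0.06,0],"turn":[0,0,0],"grip":10},
])

```text
t: 11.58
ee_pos: [0.5141, 0.1607, 0.0811]
orientation: [0.587, 3.085, -0.001]
wrist_force: [-0.7, -2.4, 5.0]
gripper_width: 0.196
grasp_force: 60.2
```

Request:
step_arm([
  {"translation":[0,0.02,0],"turn":[0,0,0],"grip":10},
  {"translation":[0,0.04,0],"turn":[0,0,0],"grip":10},
  {"translation":[0,0.06,0],"turn":[0,0,0],"grip":10},
  {"translation":[0,0.08,0],"turn":[0,0,0],"grip":10},
  {"translation":[0,0.1,0],"turn":[0,0,0],"grip":10},
  {"translation":[0,0.1,0],"turn":[0,0,0],"grip":10},
])

```text
t: 12.32
ee_pos: [0.5178, 0.17, 0.0811]
orientation: [0.587, 3.085, -0.001]
wrist_force: [-1.4, -3.2, 5.3]
gripper_width: 0.19
grasp_force: 60.2
```

Run:
```python
from h import *
go(None,np.radians(68.5))
o=bot.get_obs();c=cam("wrist",o); im=optics.grab_frame("wrist"); cv2.imwrite("pics/w6.png",cv2.resize(im[130:310,150:400],None,fx=3.2,fy=3.2,interpolation=cv2.INTER_CUBIC)[...,::-1])
O=np.array([.5226,.1783]); s=np.radians(68.5); Y=np.array([np.cos(s),np.sin(s)]);X=np.array([Y[1],-Y[0]])
print("fix xy",(o["ee_pos"][:2]-O)@X,(o["ee_pos"][:2]-O)@Y)
```

```text
t 12.32 pos [0.5178 0.17   0.0811] tooly yaw 68.45 zaxis [ 0.001  -0.0011 -1.    ] j6 -0.92 F [-1.38 -3.19  5.3 ] w 16.2 g 60.24134874343872
turns/120: [array([-0.0003,  0.0006, -0.0004]), array([1.0000e-03, 5.0000e-04, 1.4996e+00])]
fix xy -0.0014559754521527562 -0.009518958860591568
```

View pics/w6.png

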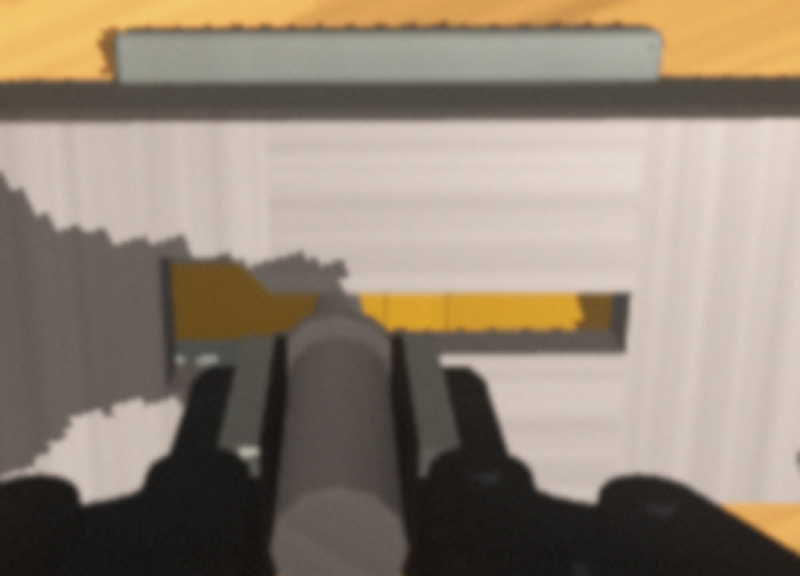

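The pin is in the narrow slot at crop x≈338. The plug seams are at 386 and 447, so the socket centre is about 16 mm further on. I'll slide 13 mm and then creep.

Request:
step_arm([
  {"translation":[0,0.03,0],"turn":[0,0,0],"grip":10},
  {"translation":[0,0.06,0],"turn":[0,0,0],"grip":10},
  {"translation":[0,0.09,0],"turn":[0,0,0],"grip":10},
  {"translation":[0,0.11,0],"turn":[0,0,0],"grip":10},
  {"translation":[0,0.13,0],"turn":[0,0,0],"grip":10},
  {"translation":[0,0.13,0],"turn":[0,0,0],"grip":10},
])

```text
t: 13.12
ee_pos: [0.5217, 0.183, 0.0797]
orientation: [-0.588, -3.086, -0.001]
wrist_force: [0.3, -0.0, -1.2]
gripper_width: 0.193
grasp_force: 59.4
```

Request:
step_arm([
  {"translation":[0,0.01,0],"turn":[0,0,0],"grip":10},
  {"translation":[0,0.01,0],"turn":[0,0,0],"grip":10},
])

```text
t: 13.38
ee_pos: [0.522, 0.1837, 0.0799]
orientation: [-0.588, -3.085, 0.0]
wrist_force: [0.0, -0.2, -0.7]
gripper_width: 0.192
grasp_force: 59.4
```

Request:
step_arm([
  {"translation":[0,0.01,0],"turn":[0,0,0],"grip":10},
  {"translation":[0,0.01,0],"turn":[0,0,0],"grip":10},
])

```text
t: 13.62
ee_pos: [0.5227, 0.1846, 0.0802]
orientation: [-0.588, -3.086, -0.0]
wrist_force: [0.7, -0.5, -0.5]
gripper_width: 0.194
grasp_force: 59.4
```

Request:
step_arm([
  {"translation":[0,0.007,0],"turn":[0,0,0],"grip":10},
  {"translation":[0,0.007,0],"turn":[0,0,0],"grip":10},
])

```text
t: 13.88
ee_pos: [0.523, 0.1852, 0.0803]
orientation: [0.588, 3.086, 0.0]
wrist_force: [0.8, 0.0, -1.6]
gripper_width: 0.195
grasp_force: 59.4
```

Floor resistance has vanished, so the pin is over the socket. Now I sink it in small steps.

Request:
step_arm([
  {"translation":[0,0.003,0.01],"turn":[0,0,0],"grip":10},
  {"translation":[0,0.003,0.02],"turn":[0,0,0],"grip":10},
  {"translation":[0,0.003,0.02],"turn":[0,0,0],"grip":10},
])

```text
t: 14.25
ee_pos: [0.523, 0.1854, 0.0781]
orientation: [-0.588, -3.086, 0.0]
wrist_force: [0.4, 0.9, -1.6]
gripper_width: 0.193
grasp_force: 59.4
```

Request:
step_arm([
  {"translation":[0,0,0.01],"turn":[0,0,0],"grip":10},
  {"translation":[0,0,0.02],"turn":[0,0,0],"grip":10},
  {"translation":[0,0,0.02],"turn":[0,0,0],"grip":10},
])

```text
t: 14.62
ee_pos: [0.523, 0.1854, 0.0762]
orientation: [-0.588, -3.086, 0.0]
wrist_force: [-0.6, 0.8, -0.5]
gripper_width: 0.191
grasp_force: 59.4
```

Request:
step_arm([
  {"translation":[0,0,0.015],"turn":[0,0,0],"grip":10},
  {"translation":[0,0,0.03],"turn":[0,0,0],"grip":10},
  {"translation":[0,0,0.045],"turn":[0,0,0],"grip":10},
  {"translation":[0,0,0.06],"turn":[0,0,0],"grip":10},
  {"translation":[0,0,0.06],"turn":[0,0,0],"grip":10},
])

```text
t: 15.25
ee_pos: [0.5229, 0.1853, 0.0701]
orientation: [-0.588, -3.086, 0.0]
wrist_force: [-0.4, -0.9, -0.3]
gripper_width: 0.194
grasp_force: 59.4
```

Request:
step_arm([
  {"translation":[0,0,0.015],"turn":[0,0,0],"grip":10},
  {"translation":[0,0,0.03],"turn":[0,0,0],"grip":10},
  {"translation":[0,0,0.045],"turn":[0,0,0],"grip":10},
  {"translation":[0,0,0.06],"turn":[0,0,0],"grip":10},
  {"translation":[0,0,0.06],"turn":[0,0,0],"grip":10},
])

```text
t: 15.88
ee_pos: [0.523, 0.1854, 0.0641]
orientation: [-0.588, -3.086, 0.0]
wrist_force: [-0.2, 0.1, -1.0]
gripper_width: 0.19
grasp_force: 59.4
```

Request:
step_arm([
  {"translation":[0,0,0.007],"turn":[0,0,0],"grip":10},
  {"translation":[0,0,0.012],"turn":[0,0,0],"grip":10},
  {"translation":[0,0,0.012],"turn":[0,0,0],"grip":10},
])

```text
t: 16.25
ee_pos: [0.5231, 0.1854, 0.0632]
orientation: [-0.588, -3.086, 0.0]
wrist_force: [-1.0, -0.1, 1.6]
gripper_width: 0.193
grasp_force: 59.6
```

The collar meets the plate at TCP 0.0632, exactly 18 mm down. I give it a light press, release and retreat.

Request:
step_arm([
  {"translation":[0,0,0.006],"turn":[0,0,0],"grip":10},
  {"translation":[0,0,0.006],"turn":[0,0,0],"grip":10},
  {"translation":[0,0,0.006],"turn":[0,0,0],"grip":24},
  {"translation":[0,0,0.006],"turn":[0,0,0],"grip":40},
  {"translation":[0,0,0.006],"turn":[0,0,0],"grip":45},
  {"translation":[0,0,0.006],"turn":[0,0,0],"grip":45},
  {"translation":[0,0,0.006],"turn":[0,0,0],"grip":45},
])

```text
t: 17.12
ee_pos: [0.5231, 0.1854, 0.0624]
orientation: [-0.588, -3.086, 0.0]
wrist_force: [0.7, 0.2, -0.3]
gripper_width: 0.527
grasp_force: 0.0
```

Request:
step_arm([
  {"translation":[0,0,-0.1],"turn":[0,0,0],"grip":45},
  {"translation":[0,0,-0.3],"turn":[0,0,0],"grip":45},
  {"translation":[0,0,-0.6],"turn":[0,0,0],"grip":45},
  {"translation":[0,0,-1],"turn":[0,0,0],"grip":45},
  {"translation":[0,0,-1],"turn":[0,0,0],"grip":45},
  {"translation":[0,0,-1],"turn":[0,0,0],"grip":45},
])

```text
t: 17.88
ee_pos: [0.523, 0.1854, 0.1627]
orientation: [0.588, 3.086, 0.0]
wrist_force: [-0.3, -0.1, 0.3]
gripper_width: 0.527
grasp_force: 0.0
```

Run:
```python
from h import *
go()
im=optics.grab_frame("wrist"); im2=optics.grab_frame("side")
a=cv2.resize(im[120:320,170:370],(400,400)); b=cv2.resize(im2[140:240,160:260],(400,400),interpolation=cv2.INTER_CUBIC)
cv2.imwrite("pics/fin.png",np.hstack([a,b])[...,::-1])
```

```text
t 17.88 pos [0.523  0.1854 0.1627] tooly yaw 68.42 zaxis [ 4.e-04  1.e-04 -1.e+00] j6 -0.9 F [-0.33 -0.13  0.34] w 45.0 g 0.0
```

View pics/fin.png

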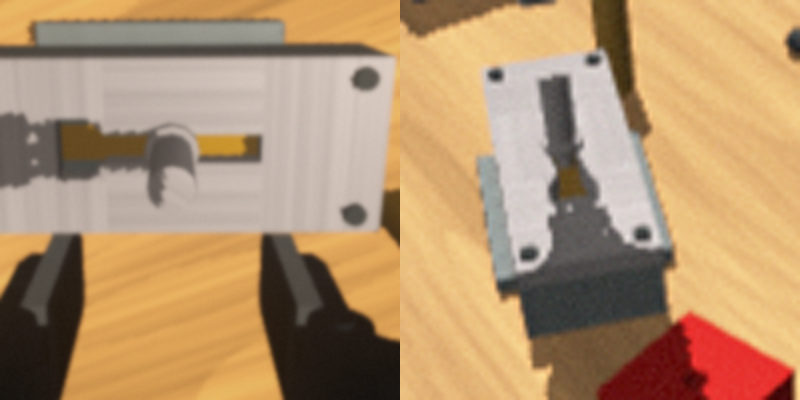

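The wrist view shows the pin upright with its collar on the plate at (172,150), clear of the fingers. The side view fits this, with a grey upright standing over the slot. I'm handing in.

```bash
python3 -c "
from h import *
print(order.finish_job())"
```

```text
the job is handed in; nothing more can be done
None
```

The pin is seated in the hidden socket with its collar down on the plate, released and clear of the gripper, and the job is handed in at about 18 s; the hand-in call returned no verdict.

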